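# Clamp a brass seal blank in the engraving fixture

### The arm

A 7-joint arm with a two-finger parallel gripper is mounted at the origin on the work surface. World frame = base frame: x ahead of the robot, y to its left, z up, the work surface at z = 0. Lengths are in m, angles in rad, forces in N, time in s.
With the tool pointing down it reaches from about 0.425 to 0.875 m from the base axis. Payload 4.7 kg.
Tool frame: the origin (TCP) lies midway between the tips of the shut fingers; the grasp point (between the pads) lies 19 mm behind it (ctrl.grip_point_offset is the distance from the TCP to the grasp point, in m); z points along the fingers, y is the line along which they close (so a half turn about z gives the same grasp; the last joint's range is limited). The gripper opens to 87 mm and grips with 3 to 60 N. Pads are 19 mm wide; open, the fingers measure 117 mm over their backs; the gripper's body (75 mm by 190 mm) begins 51 mm behind the grasp point.
Start: joints at [-1.167, 0.321, -0.07, 1.45, 0.023, 1.371, -0.057], TCP at [0.247, 0.601, 0.201] pointing down, gripper open.
Joint ranges: [-2.86, 2.86], [-0.3, 2.09], [-1.38, 1.24], [0.06, 2.45], [-1.56, 4.7], [0.09, 2.05], [-2.69, 2.69]. Speed limits (rad/s): [2.57, 2.57, 3.14, 3.14, 3.14, 3.14, 3.14].

### API

Orientations are given as a rotation vector (axis times angle).
In Python, from bench import ctrl gives the robot as it stands. The module is installed in compiled form; this text tells all that it offers.
- The arm moves only by the shell command python3 -m handwheel 'ROWS' [OPENING] [FORCE]. ROWS is JSON, a list of rows, each an object of numbers: "x", "y", "z": the shift along the tool's x, y, z in m; "wx", "wy", "wz": the turn, a rotation vector about the tool's x, y, z in degrees. A call has 1 to 10 rows; each row is the pose to reach, as a shift and turn from the pose commanded when the call began, along the tool's axes at that moment; what a row does not reach only later rows make up. A row lasts 1/12 s, in which the tool goes at most 41.7 mm and 7.16 degrees, less where a joint would pass 70% of its speed; a pose out of reach is approached as far as the arm can. A call with a gripper value outside its range is refused whole. OPENING is the finger opening in m, from 0 to 0.087, set as the call begins (- or left out, the last holds). The fingers move at their own pace and stop on an object; FORCE is the grip in N (left out, the last holds). Time passes only in rows, so rows that repeat a pose let the fingers close. It gives the time, the measured TCP pose, the force, the opening and the grip force at its end, in the units of the state.
- ctrl.get_state(): the state, without advancing time (a new reading comes with each control period).
- ctrl.get_image(name): name is "scene" or "top" or "wrist"; returns a dict with "image" (480x640x3 uint8, red, green, blue), "K" (3x3 intrinsics, pixels), "world_to_cam" (4x4, takes a point from world to camera coordinates); the wrist camera has in their place "hand_eye" (4x4, takes a point from camera to tool coordinates, whose origin is the TCP and whose axes are the flange's). Camera axes: x right, y down, z forward; pixel columns grow to the right and rows downward; lengths in m; the calibration is good to about 2 mm. A picture is of the moment at which its call begins: read the wrist's pose just before it. There is no depth.
- ctrl.close_job(): hands the job in; it is judged then, once.
The state is a dict: "time": time; "joint_positions": joint angles; "qd": joint speeds; "joint_torque": joint torques, N m; "position": TCP position; "tool_rot": TCP orientation; "ft_force": force on the tool from outside, world axes, zero at the start; "torque": the same for the moment, N m; "grip_width": opening from 0.0 (shut) to 1.0 (fully open); "grip_force": force on a finger pad.
Only numpy, scipy, OpenCV 4.12 (cv2) and the standard library are available. Lean on these libraries where they do the work, as an engineer would, in place of code of your own. Each camera call takes 0.05 s, during which the arm holds its last target. There are 200 camera calls.

### The job

Lay the brass blank in the fixture's channel and slide it along until it bears on the white nose of the stop, pressing it there firmly but gently, as one feels it with the fingers. Then push the red clamp handle over with shut fingers, not gripping it, until it has passed its dead point, without forcing it, so that the pad holds the blank there, still touching the nose, and leave the other things on the bench as they are.

Things in the scene. Friction and masses are not known exactly. Their poses are not given: they have to be found in the camera images.
- blank_center (a point): centre of the loose brass blank, a solid bar 80 mm long (its x), 30 mm wide (its y), 20 mm high (its z, up), about 0.4 kg; it starts flat on the bench with this point 10 mm above it. Both ends are alike.
- fixture: light wooden base plate 18 mm thick, fixed to the bench; origin on the bench, z up; the plate spans x -155 to 120 mm, y -65 to 155 mm. On its top an aluminium channel for the blank runs along its y axis, centre line at x = -100 mm, entered from the open loading end at +y. The clamp stands beside it, its hinges along y in the plane y = -4 mm.
- channel_home (a point): point in the channel: fixture x = -100, y = 0, z = 28 mm. The blank's centre comes to lie 1 to 21 mm from here towards +y, depending on the stop's nose. The channel floor is the plate's top (z = 18 mm). Its two walls are 6 mm high and 33 mm apart from y = -45 to 40 mm, then flare out to about 50 mm apart at y = 80 mm.
- loading (a point): open flat place on the plate's top before the channel's mouth, fixture x = -100, y = 105, z = 18 mm: the blank can be laid here lengthwise along the fixture's y, and slid towards -y through the flare into the channel. The plate is open round here from y = 80 to 155 mm.
- stop: blue steel bracket across the end of the channel, 50 mm wide, 16 mm high; origin at the foot of its face towards the fixture's +y (fixture x = -100, y = -40, z = 18 mm). A white nose, 11 mm thick, on a brass screw stands 3 to 21 mm out of this face, set differently each time; the nose yields 1 mm per 8 N, up to 2 mm. The blank must be pressed on it with over 2 N, never over 12 N.
- clamp_handle (a joint): angle (rad) of the red clamp handle: 0 open (65 degrees up, leaning to the fixture's +x), growing as it is pushed over and down; dead point at 0.97, end stop at 1.05 (5 degrees above level). 2 to 3 N at the grip moves it and it stays where left; with the blank under the pad the load rises from about 0.77. Not to be pushed or squeezed with more than 35 N.
- clamp_hinge (a point): middle of the handle's hinge: fixture x = 58, y = -4, z = 73 mm; the hinge lies along the fixture's y. With the blank under the pad the push needed at the grip peaks at about 7 to 12 N near 0.87 rad and falls off towards the dead point. Let go at the peak, the handle springs back; once some 0.03 rad past the dead point it snaps to its end stop by itself and stays; follow it there.
- handle_grip (a point): point on the axis of the round red handle grip, 115 mm from its hinge; the grip has a diameter of 18 mm and runs from 60 to 138 mm from the hinge. It swings with the handle.
- clamp_pad: black rubber pad, 16 mm across, on the underside of the clamp arm's tip, spring-backed; origin at the centre of its lower face, z along its spindle. The arm, hinged at fixture x = -20, y = -4, z = 50 mm and 80 mm long, stands nearly upright while the handle is open and swings down onto the blank at fixture x = -100, y = -4 mm as the handle is closed.
- bench_block: bystander: square steel bench block 62 x 62 x 20 mm; origin at the centre of its underside. Leave it alone.
- jar: bystander: amber jar with a black cap, 68 mm across, 85 mm high; origin at the centre of its underside. Leave it alone.
- graver: bystander: small standing mushroom-shaped wooden handle, 57 mm high, 36 mm across; origin at the centre of its underside. Leave it alone.
- pot: bystander: white ceramic cup 70 mm across, 70 mm high; origin at the centre of its underside. Leave it alone.
Things that resemble listed ones, but are neither listed nor needed, are in the scene too. Of the things that look like the part that bears blank_center, the largest one is meant.

How it is judged:
On the way, in this order (a step that is already met when the one before it is completed fails the run):
1. the blank lies in the channel and is pressed on the stop's nose with more than 2 N, the clamp still open (contact force between blank and stop above 2 N and x of blank_center in the frame of fixture between -0.104 and -0.096 m and y of blank_center in the frame of fixture between -0.003 and 0.025 m and angle between the x axis of blank_center and the y axis of fixture, either way round below 0.06 rad and value of joint clamp_handle below 0.5 rad), for 0.15 s.
2. the clamp handle is past its dead point and the pad presses on the blank (value of joint clamp_handle above 0.98 rad and contact force between clamp_pad and blank above 15 N), for 0.2 s.
At the end, for the whole second after the job is handed in: The handle is closed past its dead point (over 1.0 rad), the pad presses on the blank with more than 15 N, and the blank lies flat in the channel, in line with it within 0.06 rad, still touching the stop's nose (more than 0.1 N), at rest (value of joint clamp_handle above 1 rad and contact force between clamp_pad and blank above 15 N and contact force between blank and stop above 0.1 N and x of blank_center in the frame of fixture between -0.104 and -0.096 m and y of blank_center in the frame of fixture between -0.003 and 0.025 m and angle between the x axis of blank_center and the y axis of fixture, either way round below 0.06 rad and height (world z) of blank_center below 0.03 m and linear speed of blank below 0.01 m/s).
It fails at once if the blank is forced against the stop with more than 12 N (contact force between blank and stop above 12 N).
It fails at once if the clamp handle is pushed or gripped with more than 35 N (contact force between the fingers and clamp_handle above 35 N).
It fails at once if a bystander is moved by more than 15 mm (distance of any of bench_block, jar, graver, pot from where it was at the start of the episode above 0.015 m).
It also fails if it takes over 64 s, if anything falls off the work surface, if the arm or the gripper's body presses on something with over 40 N, if the wrist force passes 120 N, or if a joint passes its speed limit or range.

## Working session

There is one attempt and no reset: what is moved stays moved. The work goes in short steps, Python scripts to look and compute and a shell command to move; the robot and the scene stay as the last step left them, time stands still between calls to the robot, and variables do not carry over. Pictures are saved under pics/ and viewed, at most 10 in all, crops included, and the job is handed in when it is done.

```bash
mkdir -p pics
python3 - <<'E'
from bench import ctrl
import cv2,numpy as np
np.set_printoptions(precision=4,suppress=True)
s=ctrl.get_state()
print(s['time'],s['position'],s['tool_rot'],s['grip_width'])
for n in ['scene','top']:
    d=ctrl.get_image(n); cv2.imwrite(f'pics/{n}0.png',d['image'][:,:,::-1]); np.savez(f'pics/{n}0.npz',**{k:np.array(v) for k,v in d.items()})
    print(n,d['K'],d['world_to_cam'])
E
```

```text
0.0 [0.2468 0.6007 0.2   ] [-0.6082 -3.0818  0.003 ] 1.0039374846437559
scene [[565.1858   0.     323.9017]
 [  0.     565.1858 243.1704]
 [  0.       0.       1.    ]] [[ 0.7332  0.6799  0.0128 -0.4205]
 [ 0.512  -0.5397 -0.6682 -0.1983]
 [-0.4474  0.4965 -0.7438  1.6881]
 [ 0.      0.      0.      1.    ]]
top [[590.3602   0.     307.7983]
 [  0.     590.3602 229.0905]
 [  0.       0.       1.    ]] [[-0.0668 -0.9978 -0.      0.034 ]
 [-0.9735  0.0652 -0.2191  0.6151]
 [ 0.2187 -0.0146 -0.9757  1.4177]
 [ 0.      0.      0.      1.    ]]
```

View pics/top0.png

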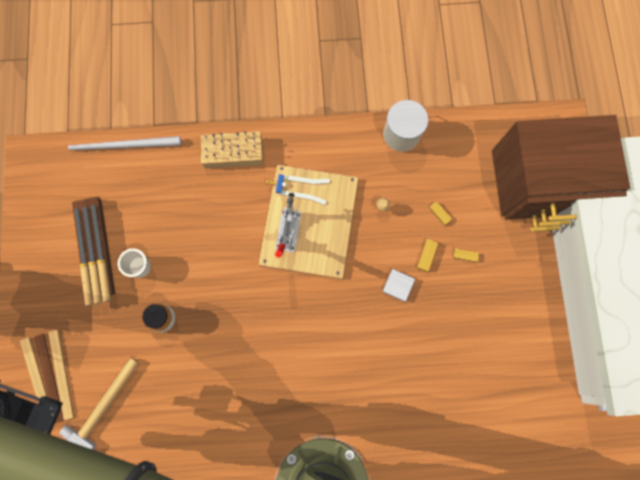

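View pics/scene0.png

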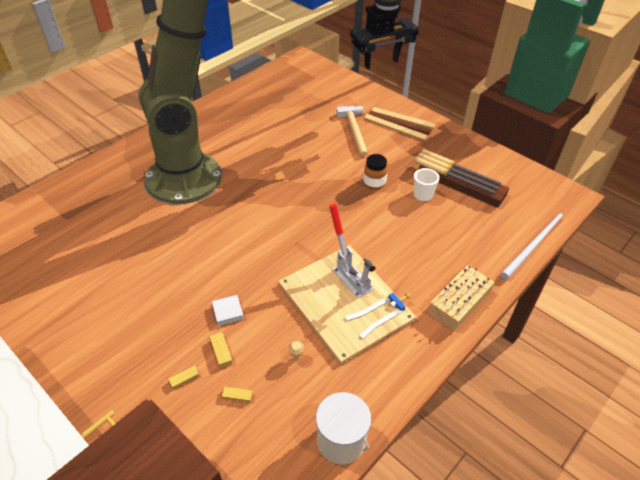

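The top view shows the plate with corners at about (280,167), (357,178), (343,278) and (260,264), and the blue stop at (280,184). Three brass bars lie at (428,255), (442,213) and (467,255). The channel opens to the right, which is world −y, and the red handle leans towards the robot.

```bash
cat > h.py <<'E'
import numpy as np,cv2
np.set_printoptions(precision=4,suppress=True)
def ray(d,uv,z):
    K,T=d['K'],d['world_to_cam'];R,t=T[:3,:3],T[:3,3]
    c=-R.T@t; v=R.T@np.linalg.solve(K,np.array([*uv,1.]))
    return c+v*(z-c[2])/v[2]
def comps(m,amin):
    cs,_=cv2.findContours(m,cv2.RETR_EXTERNAL,cv2.CHAIN_APPROX_NONE)
    return [c for c in cs if cv2.contourArea(c)>=amin]
def rect(d,c,z):
    P=np.array([ray(d,p,z)[:2] for p in c[:,0].astype(float)],np.float32)
    return cv2.minAreaRect(P*1000)
E
python3 - <<'E'
from h import *
for n in ['top','scene']:
    d=dict(np.load(f'pics/{n}0.npz')); im=d['image']; hsv=cv2.cvtColor(im,cv2.COLOR_RGB2HSV)
    pts={'top':[(428,255),(442,213),(325,240),(400,230),(280,184)],'scene':[(221,350),(185,378),(310,300),(250,300),(397,301)]}[n]
    print(n,[(p,hsv[p[1],p[0]].tolist()) for p in pts])
    roi=np.zeros(im.shape[:2],np.uint8)
    x0,x1,y0,y1={'top':(240,500,150,310),'scene':(150,430,230,420)}[n]; roi[y0:y1,x0:x1]=255
    for name,lo,hi,z,a in [('brass',(18,170,100),(30,255,255),.02,60),('plate',(15,60,150),(28,165,255),.018,1500),('blue',(100,120,60),(125,255,255),.034,15)]:
        m=cv2.inRange(hsv,lo,hi)&roi
        for c in comps(m,a):
            r=rect(d,c,z); print(name,cv2.contourArea(c),cv2.boundingRect(c),np.round(r[0],1),np.round(r[1],1),round(r[2],1),np.round(cv2.boxPoints(r)).tolist() if name=='plate' else '')
d=dict(np.load('pics/top0.npz'));im=d['image'][150:300,250:490,::-1]
cv2.imwrite('pics/topc.png',cv2.resize(im,None,fx=3.3,fy=3.3,interpolation=cv2.INTER_CUBIC))
E
```

```text
top [((428, 255), [21, 167, 225]), ((442, 213), [21, 168, 225]), ((325, 240), [21, 112, 239]), ((400, 230), [13, 161, 209]), ((280, 184), [107, 163, 192])]
plate 8681.5 (258, 164, 101, 115) [653.4  -2.3] [244.3 278.4] 76.9 [[490.0, -90.0], [761.0, -153.0], [817.0, 85.0], [546.0, 148.0]]
blue 38.5 (277, 176, 6, 16) [750.9  58.3] [ 9.5 42.4] 77.6 
scene [((221, 350), [23, 153, 245]), ((185, 378), [23, 152, 245]), ((310, 300), [22, 101, 250]), ((250, 300), [13, 153, 240]), ((397, 301), [108, 171, 219])]
plate 6394.0 (279, 251, 138, 113) [660.  -11.1] [233.5 282.5] 76.6 [[496.0, -92.0], [770.0, -157.0], [824.0, 70.0], [550.0, 135.0]]
blue 80.5 (389, 293, 16, 17) [759.1  53.4] [15.6 49.6] 78.9
```

View pics/topc.png

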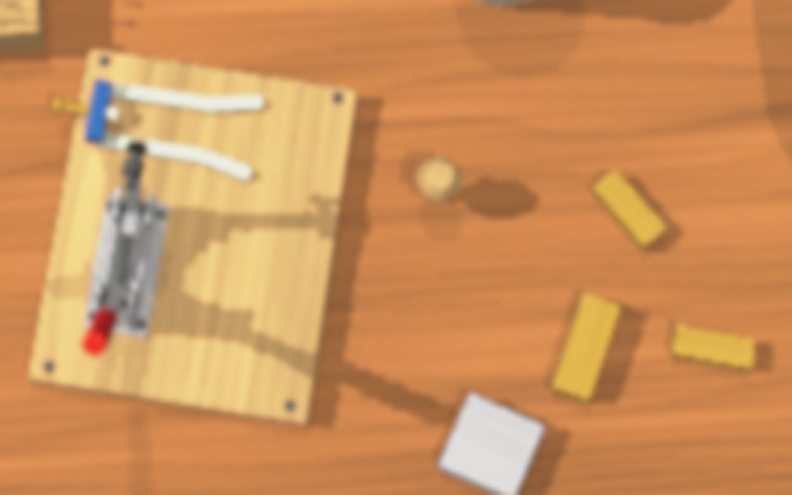

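The crop shows the plate corners at crop pixels (92,49), (355,93), (308,425) and (30,379). The largest bar is the one at about (587,346), and the white nose sits near (113,115).

```bash
cat > fix.py <<'E'
from h import *
def fit(F,W):
    F,W=np.array(F,float),np.array(W,float)[:,:2]; a=F-F.mean(0);b=W-W.mean(0)
    th=np.arctan2((a[:,0]*b[:,1]-a[:,1]*b[:,0]).sum(),(a*b).sum()); R=np.array([[np.cos(th),-np.sin(th)],[np.sin(th),np.cos(th)]])
    o=W.mean(0)-R@F.mean(0); return th,R,o,(W-(F@R.T+o))*1000
E
python3 - <<'E'
from fix import *
F=[(-.155,-.065),(-.155,.155),(.12,.155),(.12,-.065)]
d=dict(np.load('pics/top0.npz'))
W=[ray(d,(250+u/3.3,150+v/3.3),.018) for u,v in [(92,49),(355,93),(308,425),(30,379)]]
th,R,o,res=fit(F,W);print(np.degrees(th),o,res)
for n in ['top','scene']:
    d=dict(np.load(f'pics/{n}0.npz')); im=d['image']; hsv=cv2.cvtColor(im,cv2.COLOR_RGB2HSV)
    roi=np.zeros(im.shape[:2],np.uint8)
    x0,x1,y0,y1={'top':(400,490,190,280),'scene':(150,262,325,410)}[n]; roi[y0:y1,x0:x1]=255
    m=cv2.inRange(hsv,(18,100,100),(30,255,255))&roi
    for c in comps(m,40):
        for z in (.02,.01): 
            r=rect(d,c,z); print(n,z,cv2.contourArea(c),cv2.boundingRect(c),np.round(r[0],1),np.round(r[1],1),round(r[2],1))
    m=cv2.inRange(hsv,(15,60,150),(30,138,255)); m=cv2.morphologyEx(m,cv2.MORPH_OPEN,np.ones((5,5)))
    c=max(comps(m,1000),key=cv2.contourArea); 
    a=cv2.approxPolyDP(cv2.convexHull(c),6,True)[:,0]; print(n,'plate poly',a.tolist(),[np.round(ray(d,p,.018)[:2]*1000,1).tolist() for p in a.astype(float)])
E
```

```text
166.80771975772726 [0.6426 0.0338] [[-0.4144 -1.7836]
 [-1.4991  3.3188]
 [ 0.8708 -0.2041]
 [ 1.0427 -1.3311]]
top 0.02 207.5 (453, 248, 26, 14) [ 532.  -409.3] [64.2 24.9] 74.5
top 0.01 207.5 (453, 248, 26, 14) [ 533.6 -412.1] [64.6 25.1] 74.5
top 0.02 354.5 (417, 239, 21, 33) [ 538.7 -309.9] [32.3 82.3] 65.6
top 0.01 354.5 (417, 239, 21, 33) [ 540.3 -312.1] [32.5 82.9] 65.6
top 0.02 210.5 (430, 202, 21, 23) [ 647.6 -356.7] [63.  27.1] 34.9
top 0.01 210.5 (430, 202, 21, 23) [ 649.9 -359.1] [63.4 27.3] 34.9
top plate poly [[276, 166], [357, 178], [342, 278], [259, 264]] [[805.0, 65.1], [757.2, -147.6], [493.5, -86.6], [543.9, 123.3]]
scene 0.02 301.0 (222, 387, 30, 15) [ 656.4 -362.1] [62.1 27.2] 34.5
scene 0.01 301.0 (222, 387, 30, 15) [ 651.8 -359.4] [62.7 27.5] 34.5
scene 0.02 290.0 (169, 366, 29, 22) [ 542.6 -413.6] [62.4 29. ] 76.1
scene 0.01 290.0 (169, 366, 29, 22) [ 537.  -411.4] [62.9 29.2] 76.1
scene 0.02 407.0 (210, 332, 22, 35) [ 546.5 -313.8] [30.3 88.1] 65.6
scene 0.01 407.0 (210, 332, 22, 35) [ 540.9 -310.7] [30.6 88.9] 65.6
scene plate poly [[332, 253], [375, 272], [414, 317], [343, 362], [279, 284]] [[535.8, 71.2], [657.6, 99.0], [812.0, 56.5], [769.4, -149.2], [508.9, -94.3]]
```

```bash
cat > goal.py <<'E'
from fix import *
from bench import ctrl
from scipy.spatial.transform import Rotation as Ro
def goal(p,yaw):
    """tool-axis shift (m) and turn (deg) from the present pose to TCP p, tool down with its x axis at world angle yaw (deg)"""
    s=ctrl.get_state(); R=Ro.from_rotvec(s['tool_rot']); y=np.radians(yaw)
    X=np.array([np.cos(y),np.sin(y),0]);Z=np.array([0,0,-1.]);G=Ro.from_matrix(np.c_[X,np.cross(Z,X),Z])
    x=R.as_matrix()[:,0]
    print('t',s['time'],'pos',np.array(s['position']),'yaw',np.degrees(np.arctan2(x[1],x[0])),'f',np.array(s['ft_force']),'w',s['grip_width'])
    print('shift',R.inv().apply(np.array(p)-s['position']),'turn',np.degrees((R.inv()*G).as_rotvec()))
E
python3 - <<'E'
from goal import *
th=np.radians(166.8);R=np.array([[np.cos(th),-np.sin(th)],[np.sin(th),np.cos(th)]])
o=np.array([.6426,.0338])
for f in [(-.1,.105),(-.1,0),(-.1,-.04),(.058,-.004)]: print(f,R@f+o)
print(ctrl.get_image('wrist')['hand_eye'],ctrl.get_image('wrist')['K'])
goal([.60,-.05,.33],157.6)
E
```

```text
(-0.1, 0.105) [ 0.716  -0.0913]
(-0.1, 0) [0.74  0.011]
(-0.1, -0.04) [0.7491 0.0499]
(0.058, -0.004) [0.587  0.0509]
[[ 0.0004 -0.9562 -0.2926  0.0799]
 [ 1.      0.0004  0.0001 -0.0004]
 [ 0.     -0.2926  0.9562 -0.1833]
 [ 0.      0.      0.      1.    ]] [[393.2303   0.     322.1737]
 [  0.     393.2303 237.2172]
 [  0.       0.       1.    ]]
t 0.2 pos [0.2469 0.6009 0.2004] yaw 157.66672253724835 f [-0.973  -0.0754 -0.345 ] w 0.9987944635496483
shift [-0.574 -0.468 -0.129] turn [-0.0696  0.0046  0.0667]
```

```bash
python3 -m handwheel '[{"z":-0.04},{"z":-0.08},{"z":-0.1,"x":-0.03,"y":-0.024},{"z":-0.1,"x":-0.06,"y":-0.05},{"z":-0.1,"x":-0.09,"y":-0.075},{"z":-0.1,"x":-0.12,"y":-0.10},{"z":-0.1,"x":-0.15,"y":-0.125},{"z":-0.1,"x":-0.18,"y":-0.15},{"z":-0.1,"x":-0.21,"y":-0.175},{"z":-0.1,"x":-0.24,"y":-0.2}]'
python3 -m handwheel '[{"x":-0.03,"y":-0.024},{"x":-0.06,"y":-0.05},{"x":-0.09,"y":-0.07},{"x":-0.12,"y":-0.10},{"x":-0.15,"y":-0.12},{"x":-0.18,"y":-0.14},{"x":-0.21,"y":-0.16},{"x":-0.24,"y":-0.18},{"x":-0.27,"y":-0.2},{"x":-0.29,"y":-0.22}]'
python3 -m handwheel '[{"x":-0.02},{"x":-0.02},{"x":-0.02},{"x":-0.02}]'
python3 - <<'E'
from goal import *
goal([.54,-.311,.25],155.6)
s=ctrl.get_state();d=ctrl.get_image('wrist')
T=np.eye(4);T[:3,:3]=Ro.from_rotvec(s['tool_rot']).as_matrix();T[:3,3]=s['position']
d['world_to_cam']=np.linalg.inv(T@d['hand_eye'])
np.savez('pics/w1.npz',**d); cv2.imwrite('pics/w1.png',d['image'][:,:,::-1])
E
```

```text
t 0.2 pos [0.2469 0.6009 0.2004] yaw 157.66672253724835 f [-0.973  -0.0754 -0.345 ] w 0.9987944635496483
shift [-0.6176 -0.7322 -0.0487] turn [-0.0695  0.0058  2.0667]invalid input at $[0]: expected keys x, y, z, wx, wy, wz
invalid input at $[0]: expected keys x, y, z, wx, wy, wz
invalid input at $[0]: expected keys x, y, z, wx, wy, wz
```

View pics/w1.png

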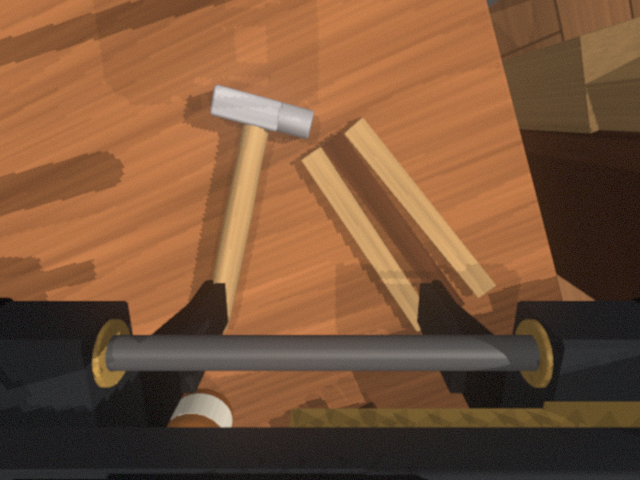

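The moves were refused because each row needs all six keys. The wrist view shows only the start area and confirms that the camera looks towards tool +x, which is image up.

```bash
python3 -m handwheel '[{"x":0,"y":0,"z":-0.04,"wx":0,"wy":0,"wz":0},{"x":-0.02,"y":-0.024,"z":-0.07,"wx":0,"wy":0,"wz":0},{"x":-0.045,"y":-0.053,"z":-0.08,"wx":0,"wy":0,"wz":0},{"x":-0.07,"y":-0.083,"z":-0.08,"wx":0,"wy":0,"wz":0},{"x":-0.095,"y":-0.113,"z":-0.08,"wx":0,"wy":0,"wz":0},{"x":-0.12,"y":-0.143,"z":-0.08,"wx":0,"wy":0,"wz":0},{"x":-0.145,"y":-0.172,"z":-0.08,"wx":0,"wy":0,"wz":0},{"x":-0.17,"y":-0.202,"z":-0.08,"wx":0,"wy":0,"wz":0},{"x":-0.195,"y":-0.232,"z":-0.08,"wx":0,"wy":0,"wz":0},{"x":-0.22,"y":-0.262,"z":-0.08,"wx":0,"wy":0,"wz":0}]'
python3 - <<'E'
from goal import *
goal([.54,-.311,.2],155.6)
E
```

```text
time: 1.08
position: [0.3512, 0.2734, 0.2811]
tool_rot: [0.608, 3.082, 0.001]
ft_force: [0.6, 0.1, 0.4]
grip_width: 1.002
grip_force: 0.0
t 1.0833 pos [0.3512 0.2734 0.2811] yaw 157.67432182426748 f [0.5613 0.1451 0.3777] w 1.002370537549438
shift [-0.3967 -0.4689  0.0808] turn [0.0385 0.0017 2.0743]
```

```bash
python3 -m handwheel '[{"x":-0.025,"y":-0.03,"z":0,"wx":0,"wy":0,"wz":0.5},{"x":-0.05,"y":-0.06,"z":0,"wx":0,"wy":0,"wz":1},{"x":-0.075,"y":-0.09,"z":0,"wx":0,"wy":0,"wz":1.5},{"x":-0.1,"y":-0.12,"z":0,"wx":0,"wy":0,"wz":2},{"x":-0.125,"y":-0.15,"z":0,"wx":0,"wy":0,"wz":2},{"x":-0.15,"y":-0.18,"z":0,"wx":0,"wy":0,"wz":2},{"x":-0.175,"y":-0.21,"z":0,"wx":0,"wy":0,"wz":2},{"x":-0.2,"y":-0.24,"z":0,"wx":0,"wy":0,"wz":2},{"x":-0.225,"y":-0.27,"z":0,"wx":0,"wy":0,"wz":2},{"x":-0.25,"y":-0.3,"z":0,"wx":0,"wy":0,"wz":2}]' 0.087
python3 - <<'E'
from goal import *
goal([.54,-.311,.15],155.6)
E
```

```text
time: 1.92
position: [0.4683, -0.0992, 0.2814]
tool_rot: [0.662, 3.07, 0.002]
ft_force: [1.5, 0.8, -0.1]
grip_width: 0.998
grip_force: 0.0
t 1.9167 pos [ 0.4683 -0.0992  0.2814] yaw 155.67011595077767 f [ 1.5261  0.8074 -0.1354] w 0.9979727766570453
shift [-0.1525 -0.1636  0.1313] turn [0.0712 0.0464 0.0701]
```

```bash
python3 -m handwheel '[{"x":-0.025,"y":-0.027,"z":0,"wx":0,"wy":0,"wz":0},{"x":-0.05,"y":-0.054,"z":0,"wx":0,"wy":0,"wz":0},{"x":-0.075,"y":-0.081,"z":0.01,"wx":0,"wy":0,"wz":0},{"x":-0.1,"y":-0.108,"z":0.03,"wx":0,"wy":0,"wz":0},{"x":-0.12,"y":-0.13,"z":0.055,"wx":0,"wy":0,"wz":0},{"x":-0.14,"y":-0.15,"z":0.08,"wx":0,"wy":0,"wz":0},{"x":-0.15,"y":-0.16,"z":0.11,"wx":0,"wy":0,"wz":0},{"x":-0.1525,"y":-0.1636,"z":0.13,"wx":0,"wy":0,"wz":0},{"x":-0.1525,"y":-0.1636,"z":0.131,"wx":0,"wy":0,"wz":0},{"x":-0.1525,"y":-0.1636,"z":0.131,"wx":0,"wy":0,"wz":0}]' 0.06
python3 - <<'E'
from goal import *
goal([.54,-.311,.01],155.6)
d=dict(np.load('pics/top0.npz'));r=ray(d,(398.8,284.5),.02)[:2];print('block',r)
a=np.radians(155.6);X=np.array([np.cos(a),np.sin(a)]);Y=np.array([X[1],-X[0]]);print('block in tool xy',(r-[.54,-.311])@X,(r-[.54,-.311])@Y)
E
```

```text
time: 2.75
position: [0.539, -0.3087, 0.1491]
tool_rot: [-0.662, -3.068, -0.001]
ft_force: [-0.3, 0.5, -0.3]
grip_width: 0.688
grip_force: 0.0
t 2.75 pos [ 0.539  -0.3087  0.1491] yaw 155.6354005348606 f [-0.3314  0.4831 -0.26  ] w 0.6875016679040348
shift [-0.0023 -0.0017  0.1391] turn [-0.0157 -0.1603  0.0354]
block [ 0.467  -0.2295]
block in tool xy 0.10017727334404805 0.04401732532116863
```

```bash
python3 -m handwheel '[{"x":-0.002,"y":-0.002,"z":0.03,"wx":0,"wy":0,"wz":0},{"x":-0.002,"y":-0.002,"z":0.065,"wx":0,"wy":0,"wz":0},{"x":-0.002,"y":-0.002,"z":0.095,"wx":0,"wy":0,"wz":0},{"x":-0.002,"y":-0.002,"z":0.12,"wx":0,"wy":0,"wz":0},{"x":-0.002,"y":-0.002,"z":0.132,"wx":0,"wy":0,"wz":0},{"x":-0.002,"y":-0.002,"z":0.139,"wx":0,"wy":0,"wz":0},{"x":-0.002,"y":-0.002,"z":0.139,"wx":0,"wy":0,"wz":0}]'
python3 -m handwheel '[{"x":0,"y":0,"z":0,"wx":0,"wy":0,"wz":0},{"x":0,"y":0,"z":0,"wx":0,"wy":0,"wz":0},{"x":0,"y":0,"z":0,"wx":0,"wy":0,"wz":0},{"x":0,"y":0,"z":0,"wx":0,"wy":0,"wz":0},{"x":0,"y":0,"z":0,"wx":0,"wy":0,"wz":0},{"x":0,"y":0,"z":0,"wx":0,"wy":0,"wz":0},{"x":0,"y":0,"z":0,"wx":0,"wy":0,"wz":0},{"x":0,"y":0,"z":0,"wx":0,"wy":0,"wz":0}]' 0.0 25
python3 -m handwheel '[{"x":0,"y":0,"z":-0.02,"wx":0,"wy":0,"wz":0},{"x":0,"y":0,"z":-0.05,"wx":0,"wy":0,"wz":0},{"x":0,"y":0,"z":-0.09,"wx":0,"wy":0,"wz":0},{"x":0,"y":0,"z":-0.13,"wx":0,"wy":0,"wz":0},{"x":0,"y":0,"z":-0.13,"wx":0,"wy":0,"wz":0}]'
python3 - <<'E'
from goal import *
goal([.716,-.091,.14],76.8)
E
```

```text
time: 3.33
position: [0.5415, -0.3111, 0.0116]
tool_rot: [0.66, 3.071, 0.001]
ft_force: [0.5, -0.1, -0.4]
grip_width: 0.687
grip_force: 0.0
time: 4.0
position: [0.5408, -0.3117, 0.0111]
tool_rot: [0.662, 3.071, 0.0]
ft_force: [0.2, -0.1, -0.1]
grip_width: 0.165
grip_force: 0.0
time: 4.42
position: [0.5445, -0.3152, 0.1493]
tool_rot: [0.66, 3.059, -0.004]
ft_force: [1.0, -1.5, 1.0]
grip_width: 0.001
grip_force: 0.0
t 4.4167 pos [ 0.5445 -0.3152  0.1493] yaw 155.63434451622587 f [ 0.9984 -1.4962  1.0063] w 0.0014878306809616838
shift [-0.0636  0.275   0.0101] turn [ 0.498   0.6114 78.8332]
```

The fingers shut on nothing, so I'll look again.

Run:
```python
from goal import *
d=ctrl.get_image('top');np.savez('pics/top1.npz',**d)
cv2.imwrite('pics/top1.png',cv2.resize(d['image'][150:330,250:490,::-1],None,fx=3.3,fy=3.3,interpolation=cv2.INTER_CUBIC))
d=ctrl.get_image('scene');np.savez('pics/sc1.npz',**d)
d=dict(np.load('pics/sc1.npz'))
hsv=cv2.cvtColor(d['image'],cv2.COLOR_RGB2HSV);roi=np.zeros((480,640),np.uint8);roi[320:410,140:280]=255
for c in comps(cv2.inRange(hsv,(18,100,100),(30,255,255))&roi,40):
    r=rect(d,c,.01);print(cv2.boundingRect(c),r)
```

```text
(222, 387, 31, 15) ((652.0729370117188, -359.714111328125), (62.67796325683594, 27.27889633178711), 34.84525680541992)
(168, 366, 30, 22) ((536.6203002929688, -411.45172119140625), (62.737464904785156, 29.55086898803711), 74.87037658691406)
(210, 332, 22, 35) ((540.9203491210938, -310.69921875), (30.60495376586914, 88.89147186279297), 65.64551544189453)
```

View pics/top1.png

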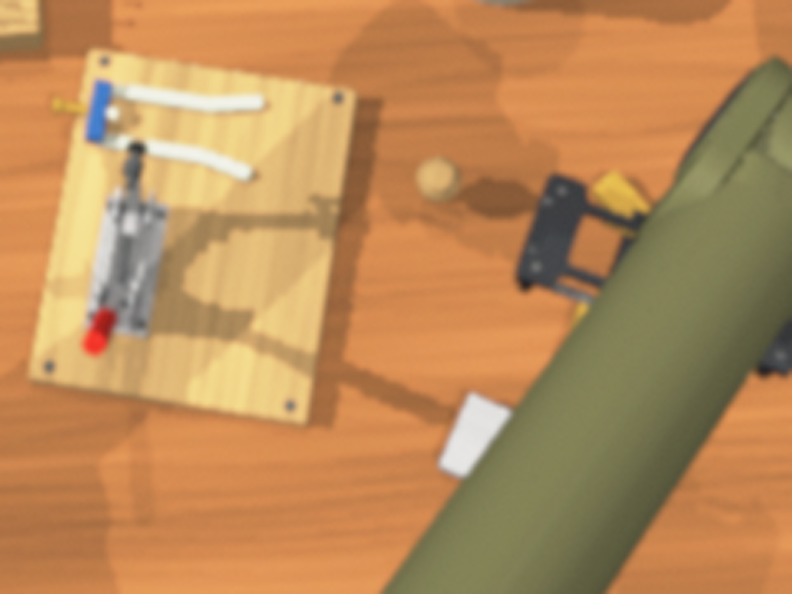

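The blank has not moved, so the fingers passed over it. The tips must draw back as the gripper opens, and I'll grip lower.

```bash
python3 -m handwheel '[{"x":0,"y":0,"z":0,"wx":0,"wy":0,"wz":0},{"x":0,"y":0,"z":0,"wx":0,"wy":0,"wz":0},{"x":0,"y":0,"z":0.0,"wx":0,"wy":0,"wz":0},{"x":0,"y":0,"z":0.0,"wx":0,"wy":0,"wz":0},{"x":0,"y":0,"z":0.04,"wx":0,"wy":0,"wz":0},{"x":0,"y":0,"z":0.08,"wx":0,"wy":0,"wz":0},{"x":0,"y":0,"z":0.11,"wx":0,"wy":0,"wz":0},{"x":0,"y":0,"z":0.13,"wx":0,"wy":0,"wz":0},{"x":0,"y":0,"z":0.135,"wx":0,"wy":0,"wz":0},{"x":0,"y":0,"z":0.139,"wx":0,"wy":0,"wz":0}]' 0.06
python3 -m handwheel '[{"x":0,"y":0,"z":0,"wx":0,"wy":0,"wz":0},{"x":0,"y":0,"z":0,"wx":0,"wy":0,"wz":0},{"x":0,"y":0,"z":0,"wx":0,"wy":0,"wz":0},{"x":0,"y":0,"z":0,"wx":0,"wy":0,"wz":0},{"x":0,"y":0,"z":0,"wx":0,"wy":0,"wz":0},{"x":0,"y":0,"z":0,"wx":0,"wy":0,"wz":0},{"x":0,"y":0,"z":0,"wx":0,"wy":0,"wz":0}]' 0.025 25
python3 - <<'E'
from goal import *
goal([.54,-.311,.001],155.6)
E
```

```text
time: 5.35
position: [0.5398, -0.3115, 0.0006]
tool_rot: [-0.662, -3.068, -0.0]
ft_force: [0.8, -0.2, -0.2]
grip_width: 0.652
grip_force: 0.0
time: 5.93
position: [0.541, -0.3117, 0.0024]
tool_rot: [0.662, 3.07, 0.0]
ft_force: [-0.0, 1.0, -0.2]
grip_width: 0.313
grip_force: 0.0
t 5.9333 pos [ 0.541  -0.3117  0.0024] yaw 155.67301608370286 f [-0.0063  1.0134 -0.19  ] w 0.3129079355229322
shift [0.0012 0.0003 0.0014] turn [0.0159 0.0372 0.073 ]
```

```bash
python3 -m handwheel '[{"x":0,"y":0,"z":0,"wx":0,"wy":0,"wz":0},{"x":0,"y":0,"z":0,"wx":0,"wy":0,"wz":0},{"x":0,"y":0,"z":0,"wx":0,"wy":0,"wz":0},{"x":0,"y":0,"z":0,"wx":0,"wy":0,"wz":0}]' 0.02 25
python3 - <<'E'
from goal import *
s=ctrl.get_state()
d=ctrl.get_image('wrist')
cv2.imwrite('pics/w2.png',d['image'][:,:,::-1])
E
```

```text
time: 6.27
position: [0.5408, -0.3117, 0.002]
tool_rot: [-0.662, -3.071, -0.0]
ft_force: [0.3, -0.5, -0.1]
grip_width: 0.233
grip_force: 0.0
```

View pics/w2.png

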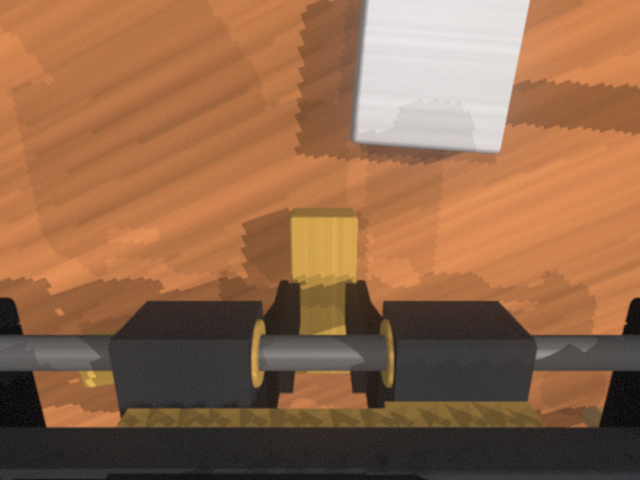

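The view shows the finger tips (row about 282, columns 300 to 348) overlapping the blank's edges (columns 291 to 357) with no grip force. They still seem to be above it, so I'll feel downward gently.

```bash
python3 -m handwheel '[{"x":0,"y":0,"z":0.001,"wx":0,"wy":0,"wz":0},{"x":0,"y":0,"z":0.002,"wx":0,"wy":0,"wz":0},{"x":0,"y":0,"z":0.003,"wx":0,"wy":0,"wz":0}]'
python3 -m handwheel '[{"x":0,"y":0,"z":0.001,"wx":0,"wy":0,"wz":0},{"x":0,"y":0,"z":0.002,"wx":0,"wy":0,"wz":0},{"x":0,"y":0,"z":0.003,"wx":0,"wy":0,"wz":0}]'
```

```text
time: 6.57
position: [0.5408, -0.3117, -0.001]
tool_rot: [-0.662, -3.071, -0.0]
ft_force: [-1.7, 1.4, 11.5]
grip_width: 0.228
grip_force: 6.8
time: 6.82
position: [0.5408, -0.3117, -0.0012]
tool_rot: [-0.662, -3.071, -0.003]
ft_force: [-8.7, 5.6, 27.0]
grip_width: 0.232
grip_force: 13.2
```

Contact comes at TCP z≈0 with the blank's top at 20 mm. The tip edge at row 282 also fits tips about 20 mm behind the TCP, so I'll work with that offset.

```bash
python3 -m handwheel '[{"x":0,"y":0,"z":-0.007,"wx":0,"wy":0,"wz":0},{"x":0,"y":0,"z":-0.012,"wx":0,"wy":0,"wz":0},{"x":0,"y":0,"z":-0.012,"wx":0,"wy":0,"wz":0},{"x":0,"y":0,"z":-0.012,"wx":0,"wy":0,"wz":0},{"x":0,"y":0,"z":-0.012,"wx":0,"wy":0,"wz":0},{"x":0,"y":0,"z":-0.012,"wx":0,"wy":0,"wz":0},{"x":0,"y":0,"z":-0.002,"wx":0,"wy":0,"wz":0},{"x":0,"y":0,"z":0.002,"wx":0,"wy":0,"wz":0},{"x":0,"y":0,"z":0.006,"wx":0,"wy":0,"wz":0},{"x":0,"y":0,"z":0.006,"wx":0,"wy":0,"wz":0}]' 0.06
python3 -m handwheel '[{"x":0,"y":0,"z":0,"wx":0,"wy":0,"wz":0},{"x":0,"y":0,"z":0,"wx":0,"wy":0,"wz":0},{"x":0,"y":0,"z":0,"wx":0,"wy":0,"wz":0},{"x":0,"y":0,"z":0,"wx":0,"wy":0,"wz":0},{"x":0,"y":0,"z":0,"wx":0,"wy":0,"wz":0},{"x":0,"y":0,"z":0,"wx":0,"wy":0,"wz":0},{"x":0,"y":0,"z":0,"wx":0,"wy":0,"wz":0}]' 0.015 25
```

```text
time: 7.65
position: [0.5398, -0.3111, -0.0116]
tool_rot: [-0.662, -3.069, -0.001]
ft_force: [-0.1, -0.4, -0.8]
grip_width: 0.684
grip_force: 0.0
time: 8.23
position: [0.541, -0.3117, -0.0097]
tool_rot: [0.662, 3.071, 0.0]
ft_force: [-0.7, 0.5, 1.3]
grip_width: 0.341
grip_force: 25.0
```

```bash
python3 -m handwheel '[{"x":0,"y":0,"z":-0.02,"wx":0,"wy":0,"wz":0},{"x":0,"y":0,"z":-0.05,"wx":0,"wy":0,"wz":0},{"x":0,"y":0,"z":-0.09,"wx":0,"wy":0,"wz":0},{"x":0,"y":0,"z":-0.12,"wx":0,"wy":0,"wz":6},{"x":-0.01,"y":0.03,"z":-0.13,"wx":0,"wy":0,"wz":13},{"x":-0.015,"y":0.06,"z":-0.13,"wx":0,"wy":0,"wz":20},{"x":-0.02,"y":0.09,"z":-0.13,"wx":0,"wy":0,"wz":27},{"x":-0.03,"y":0.12,"z":-0.13,"wx":0,"wy":0,"wz":34},{"x":-0.035,"y":0.15,"z":-0.13,"wx":0,"wy":0,"wz":41},{"x":-0.04,"y":0.18,"z":-0.13,"wx":0,"wy":0,"wz":48}]'
python3 - <<'E'
from goal import *
goal([.716,-.091,.12],76.8)
E
```

```text
time: 9.07
position: [0.6515, -0.1624, 0.119]
tool_rot: [-1.86, -2.529, 0.001]
ft_force: [-0.5, -0.6, -4.1]
grip_width: 0.336
grip_force: 25.0
t 9.0667 pos [ 0.6515 -0.1624  0.119 ] yaw 107.33550926808994 f [-0.5217 -0.574  -4.122 ] w 0.3355364156252139
shift [ 0.0489  0.0829 -0.0011] turn [-0.0928 -0.0417 30.5355]
```

```bash
python3 -m handwheel '[{"x":0.011,"y":0.018,"z":0,"wx":0,"wy":0,"wz":7},{"x":0.022,"y":0.037,"z":0,"wx":0,"wy":0,"wz":14},{"x":0.033,"y":0.055,"z":0,"wx":0,"wy":0,"wz":21},{"x":0.043,"y":0.073,"z":0,"wx":0,"wy":0,"wz":27},{"x":0.049,"y":0.083,"z":0,"wx":0,"wy":0,"wz":30.5},{"x":0.049,"y":0.083,"z":0,"wx":0,"wy":0,"wz":30.5},{"x":0.049,"y":0.083,"z":0,"wx":0,"wy":0,"wz":30.5},{"x":0.049,"y":0.083,"z":0,"wx":0,"wy":0,"wz":30.5}]'
cat > wr.py <<'E'
from goal import *
def wrist(n):
    s=ctrl.get_state();d=ctrl.get_image('wrist')
    T=np.eye(4);T[:3,:3]=Ro.from_rotvec(s['tool_rot']).as_matrix();T[:3,3]=s['position']
    d['world_to_cam']=np.linalg.inv(T@d['hand_eye']); np.savez(f'pics/{n}.npz',**d); cv2.imwrite(f'pics/{n}.png',d['image'][:,:,::-1]); return d
E
python3 - <<'E'
from wr import *
goal([.716,-.091,.12],76.8); wrist('w3')
E
```

```text
time: 9.73
position: [0.7142, -0.094, 0.1195]
tool_rot: [-2.456, -1.959, 0.003]
ft_force: [-0.2, -0.6, -3.4]
grip_width: 0.34
grip_force: 25.0
t 9.7333 pos [ 0.7142 -0.094   0.1195] yaw 77.161023621023 f [-0.2452 -0.6238 -3.3524] w 0.3402610047252569
shift [ 0.0033  0.0011 -0.0005] turn [-0.0893  0.0797  0.361 ]
```

View pics/w3.png

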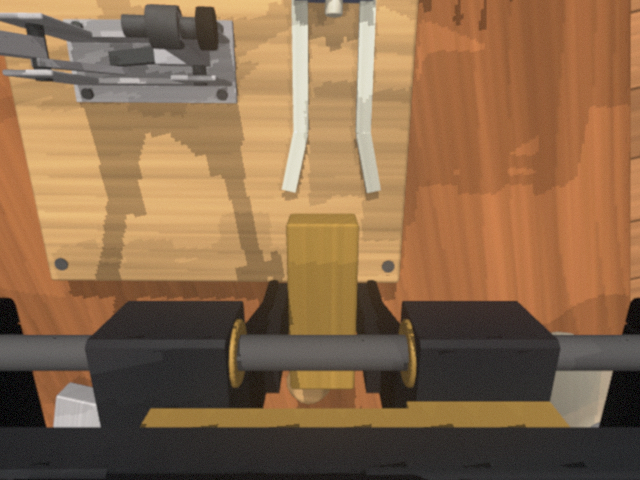

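The wrist view shows the channel walls with straight inner edges at columns about 308 and 360 for rows 0 to 130, flaring to 297 and 367 at row 190. The nose is at (335,8) and the plate's front edge at row 280. The held blank is centred on column 323, so it must shift about +7 mm in tool y.

Run:
```python
from wr import *
d=dict(np.load('pics/w3.npz'));im=d['image'];hsv=cv2.cvtColor(im,cv2.COLOR_RGB2HSV)
m=cv2.inRange(hsv,(0,0,120),(180,50,255))
L=[];Rr=[]
for v in range(25,126,5):
    row=np.flatnonzero(m[v,280:390])+280
    l=row[row<333];r=row[row>333]
    if len(l)>4 and len(r)>4: L.append((l.max()+.5,v));Rr.append((r.min()-.5,v))
print(L[::5],Rr[::5])
P=np.array([(ray(d,a,.024)+ray(d,b,.024))[:2]/2 for a,b in zip(L,Rr)])
w=[np.linalg.norm((ray(d,a,.024)-ray(d,b,.024))[:2])*1000 for a,b in zip(L,Rr)];print('width',np.mean(w))
vx,vy,x0,y0=cv2.fitLine(P.astype(np.float32),cv2.DIST_L2,0,0.001,0.001).ravel()
ang=np.degrees(np.arctan2(vy,vx))%180;print('channel angle',ang)
# front edge y=155
g=[]
for u in range(120,270,10):
    col=hsv[262:300,u,1].astype(int); k=np.argmax(np.abs(np.diff(cv2.GaussianBlur(col.astype(np.float32),(1,5),0).ravel()))); g.append((u,262+k+.5))
print(g[::4]); E=np.array([ray(d,p,.018)[:2] for p in g]); ex,ey,_,_=cv2.fitLine(E.astype(np.float32),cv2.DIST_HUBER,0,.001,.001).ravel(); print('front edge angle',np.degrees(np.arctan2(ey,ex))%180)
a=np.radians(ang); Yf=-np.array([np.cos(a),np.sin(a)]); Xf=np.array([Yf[1],-Yf[0]])
xl=P.mean(0)@Xf; yl=np.median(E@Yf)
O=(xl+.1)*Xf+(yl-.155)*Yf; print('fixture origin',O,'yaw',np.degrees(np.arctan2(Xf[1],Xf[0])))
f=lambda p:(np.array([(p-O)@Xf,(p-O)@Yf])*1000)
print('tcp in fixture',f(np.array(ctrl.get_state()['position'])[:2]))
print('flare end',f(ray(d,(290,190),.024)[:2]),'nose tip',f(ray(d,(335,15),.028)[:2]),'hinge? screw corners',f(ray(d,(388,267),.018)[:2]))
np.savez('fix.npz',O=O,Xf=Xf,Yf=Yf)
goal([*(O-.1*Xf+.1*Yf),.008],ang)
```

```text
[(np.float64(307.5), 25), (np.float64(307.5), 50), (np.float64(307.5), 75), (np.float64(307.5), 100), (np.float64(307.5), 125)] [(np.float64(358.5), 25), (np.float64(357.5), 50), (np.float64(357.5), 75), (np.float64(356.5), 100), (np.float64(355.5), 125)]
width 32.58008210753188
channel angle 76.636635
[(120, np.float64(280.5)), (160, np.float64(280.5)), (200, np.float64(281.5)), (240, np.float64(281.5))]
front edge angle 167.02574
fixture origin [0.6485 0.0358] yaw 166.63664
tcp in fixture [-94.0203 111.4381]
flare end [-71.091   81.2479] nose tip [-101.027  -29.682] hinge? screw corners [-145.6872  141.8171]
t 9.7833 pos [ 0.7143 -0.0944  0.1199] yaw 77.09014357132952 f [-0.5426  0.477  -3.3793] w 0.3403437508685692
shift [0.0115 0.0062 0.1118] turn [-0.0541  0.0505  0.4535]
```

```bash
python3 -m handwheel '[{"x":0.003,"y":0.003,"z":0.02,"wx":0,"wy":0,"wz":0.4},{"x":0.006,"y":0.006,"z":0.05,"wx":0,"wy":0,"wz":0.4},{"x":0.006,"y":0.006,"z":0.08,"wx":0,"wy":0,"wz":0.4},{"x":0.006,"y":0.006,"z":0.095,"wx":0,"wy":0,"wz":0.4},{"x":0.006,"y":0.006,"z":0.1,"wx":0,"wy":0,"wz":0.4},{"x":0.006,"y":0.006,"z":0.105,"wx":0,"wy":0,"wz":0.4},{"x":0.006,"y":0.006,"z":0.1075,"wx":0,"wy":0,"wz":0.4},{"x":0.006,"y":0.006,"z":0.1075,"wx":0,"wy":0,"wz":0.4},{"x":0.006,"y":0.006,"z":0.1075,"wx":0,"wy":0,"wz":0.4}]'
cat > g2.py <<'E'
from goal import *
import sys
q=np.load('fix.npz');O,X,Y=q['O'],q['Xf'],q['Yf']
fx,fy,z=[float(a)/1000 for a in sys.argv[1:4]]
p=np.array(ctrl.get_state()['position'])[:2]-O; print('tcp fixture mm',p@X*1e3,p@Y*1e3)
goal([*(O+fx*X+fy*Y),z],76.7+(float(sys.argv[4]) if len(sys.argv)>4 else 0))
E
python3 g2.py -100 60 9
```

```text
time: 10.53
position: [0.7237, -0.0883, 0.0143]
tool_rot: [2.461, 1.949, 0.003]
ft_force: [-0.1, 0.1, -4.1]
grip_width: 0.343
grip_force: 25.0
tcp fixture mm -101.80831628033596 103.34440996425803
t 10.5333 pos [ 0.7237 -0.0883  0.0143] yaw 76.76079954881452 f [-0.0515  0.0964 -4.076 ] w 0.3427391099797212
shift [ 0.0433 -0.0017  0.0053] turn [ 0.1351 -0.0141  0.0608]
```

```bash
python3 -m handwheel '[{"x":0,"y":0,"z":0.002,"wx":0,"wy":0,"wz":0},{"x":0,"y":0,"z":0.004,"wx":0,"wy":0,"wz":0},{"x":0,"y":0,"z":0.005,"wx":0,"wy":0,"wz":0},{"x":0,"y":0,"z":0.005,"wx":0,"wy":0,"wz":0},{"x":0,"y":0,"z":0.005,"wx":0,"wy":0,"wz":0}]'
python3 g2.py -100 60 9
```

```text
time: 10.95
position: [0.7231, -0.0877, 0.0083]
tool_rot: [2.462, 1.951, 0.001]
ft_force: [-0.8, 0.0, 0.5]
grip_width: 0.342
grip_force: 25.0
tcp fixture mm -101.10763803070881 102.895786709247
t 10.95 pos [ 0.7231 -0.0877  0.0083] yaw 76.77853197441323 f [-0.8035  0.0254  0.4755] w 0.34235879536874125
shift [ 0.0429 -0.001  -0.0007] turn [ 0.0409 -0.0232  0.0785]
```

```bash
python3 -m handwheel '[{"x":0.003,"y":-0.001,"z":-0.0005,"wx":0,"wy":0,"wz":0},{"x":0.009,"y":-0.001,"z":-0.0005,"wx":0,"wy":0,"wz":0},{"x":0.015,"y":-0.001,"z":-0.0005,"wx":0,"wy":0,"wz":0},{"x":0.021,"y":-0.001,"z":-0.0005,"wx":0,"wy":0,"wz":0},{"x":0.027,"y":-0.001,"z":-0.0005,"wx":0,"wy":0,"wz":0},{"x":0.033,"y":-0.001,"z":-0.0005,"wx":0,"wy":0,"wz":0},{"x":0.039,"y":-0.001,"z":-0.0005,"wx":0,"wy":0,"wz":0},{"x":0.043,"y":-0.001,"z":-0.0005,"wx":0,"wy":0,"wz":0},{"x":0.043,"y":-0.001,"z":-0.0005,"wx":0,"wy":0,"wz":0}]'
python3 g2.py -100 60 9
```

```text
time: 11.7
position: [0.7323, -0.0441, 0.0084]
tool_rot: [-2.461, -1.953, -0.002]
ft_force: [-0.3, -1.6, 1.5]
grip_width: 0.34
grip_force: 25.0
tcp fixture mm -99.9809678604633 58.31851041305525
t 11.7 pos [ 0.7323 -0.0441  0.0084] yaw 76.85939803080167 f [-0.3195 -1.5815  1.5391] w 0.34003936773384047
shift [-0.0017  0.     -0.0006] turn [ 0.0348 -0.0524  0.1594]
```

```bash
python3 -m handwheel '[{"x":0,"y":0,"z":0,"wx":0,"wy":0,"wz":0},{"x":0,"y":0,"z":0,"wx":0,"wy":0,"wz":0},{"x":0,"y":0,"z":0,"wx":0,"wy":0,"wz":0},{"x":0,"y":0,"z":-0.01,"wx":0,"wy":0,"wz":0},{"x":0,"y":0,"z":-0.025,"wx":0,"wy":0,"wz":0},{"x":-0.01,"y":0,"z":-0.045,"wx":0,"wy":0,"wz":0},{"x":-0.03,"y":0,"z":-0.045,"wx":0,"wy":0,"wz":0},{"x":-0.05,"y":0,"z":-0.045,"wx":0,"wy":0,"wz":0},{"x":-0.062,"y":0,"z":-0.045,"wx":0,"wy":0,"wz":0},{"x":-0.062,"y":0,"z":-0.045,"wx":0,"wy":0,"wz":0}]' 0.05
python3 -m handwheel '[{"x":0,"y":0,"z":0,"wx":0,"wy":0,"wz":0},{"x":0,"y":0,"z":0,"wx":0,"wy":0,"wz":0},{"x":0,"y":0,"z":0,"wx":0,"wy":0,"wz":0},{"x":0,"y":0,"z":0,"wx":0,"wy":0,"wz":0},{"x":0,"y":0,"z":0,"wx":0,"wy":0,"wz":0},{"x":0,"y":0,"z":0,"wx":0,"wy":0,"wz":0},{"x":0,"y":0,"z":0.02,"wx":0,"wy":0,"wz":0},{"x":0,"y":0,"z":0.04,"wx":0,"wy":0,"wz":0},{"x":0,"y":0,"z":0.045,"wx":0,"wy":0,"wz":0},{"x":0,"y":0,"z":0.045,"wx":0,"wy":0,"wz":0}]' 0 10
python3 g2.py -100 65 8
```

```text
time: 12.53
position: [0.7165, -0.111, 0.0549]
tool_rot: [2.466, 1.942, -0.0]
ft_force: [-0.8, -1.3, -0.3]
grip_width: 0.576
grip_force: 0.0
time: 13.37
position: [0.7161, -0.1053, 0.006]
tool_rot: [-2.46, -1.949, 0.004]
ft_force: [-0.3, -0.3, -0.1]
grip_width: 0.012
grip_force: 0.0
tcp fixture mm -98.32116129306362 121.65106702039338
t 13.3667 pos [ 0.7161 -0.1053  0.006 ] yaw 76.77782707361808 f [-0.323  -0.3441 -0.1352] w 0.012274580155903068
shift [ 0.0566  0.0018 -0.002 ] turn [-0.2064  0.0132  0.0778]
```

Run:
```python
from wr import *
wrist('w4')
d=ctrl.get_image('scene'); cv2.imwrite('pics/sc4.png',cv2.resize(d['image'][220:380,240:440,::-1],None,fx=3,fy=3,interpolation=cv2.INTER_CUBIC))
w=cv2.imread('pics/w4.png')[0:420]; cv2.imwrite('pics/mix.png',np.hstack([cv2.resize(w[:, 120:520],(400,420)),cv2.resize(cv2.imread('pics/sc4.png'),(400,420))]))
```

```text
(no output)
```

View pics/mix.png

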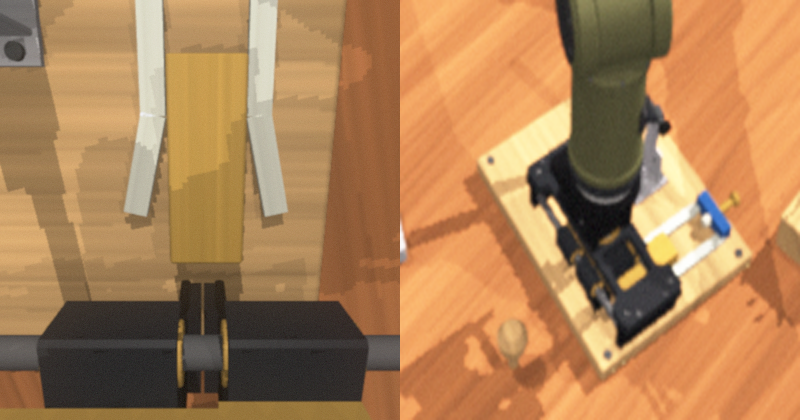

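The left half shows the blank lying straight in the channel, with the shut fingers just behind its end at about (203,280). I'll push it in.

```bash
python3 -m handwheel '[{"x":0.008,"y":0.001,"z":-0.002,"wx":0,"wy":0,"wz":0},{"x":0.014,"y":0.001,"z":-0.002,"wx":0,"wy":0,"wz":0},{"x":0.02,"y":0.001,"z":-0.002,"wx":0,"wy":0,"wz":0},{"x":0.026,"y":0.001,"z":-0.002,"wx":0,"wy":0,"wz":0},{"x":0.032,"y":0.001,"z":-0.002,"wx":0,"wy":0,"wz":0},{"x":0.038,"y":0.001,"z":-0.002,"wx":0,"wy":0,"wz":0},{"x":0.043,"y":0.001,"z":-0.002,"wx":0,"wy":0,"wz":0},{"x":0.046,"y":0.001,"z":-0.002,"wx":0,"wy":0,"wz":0},{"x":0.048,"y":0.001,"z":-0.002,"wx":0,"wy":0,"wz":0},{"x":0.048,"y":0.001,"z":-0.002,"wx":0,"wy":0,"wz":0}]'
python3 g2.py -100 60 8
python3 -m handwheel '[{"x":0.001,"y":0,"z":0,"wx":0,"wy":0,"wz":0},{"x":0.002,"y":0,"z":0,"wx":0,"wy":0,"wz":0},{"x":0.003,"y":0,"z":0,"wx":0,"wy":0,"wz":0}]'
python3 - <<'E'
from wr import *
d=wrist('w5');hsv=cv2.cvtColor(d['image'],cv2.COLOR_RGB2HSV)
c=d['image'][0:300,250:400,::-1]; cv2.imwrite('pics/w5c.png',cv2.resize(c,None,fx=2,fy=2))
E
python3 g2.py -100 60 8
```

```text
time: 14.3
position: [0.7301, -0.0616, 0.0119]
tool_rot: [2.46, 1.947, -0.001]
ft_force: [-0.6, -4.9, 3.8]
grip_width: 0.006
grip_force: 2.2
tcp fixture mm -101.88987135566182 75.87915430103317
t 14.3 pos [ 0.7301 -0.0616  0.0119] yaw 76.73203893992664 f [-0.5804 -4.8883  3.8409] w 0.005705034426074943
shift [ 0.0159 -0.0019  0.0038] turn [0.16   0.173  0.0323]
time: 14.55
position: [0.7305, -0.0597, 0.0119]
tool_rot: [2.461, 1.946, -0.002]
ft_force: [-1.2, -6.0, 5.3]
grip_width: 0.009
grip_force: 3.1
tcp fixture mm -101.82208707888087 73.58890062211017
t 14.6 pos [ 0.7306 -0.0594  0.0118] yaw 76.68857238917673 f [-1.1537 -5.1523  5.2789] w 0.008173911971005327
shift [ 0.0136 -0.0018  0.0038] turn [ 0.1506  0.1952 -0.0112]
```

View pics/w5c.png

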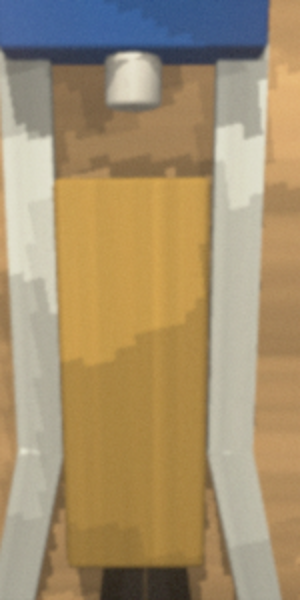

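The crop shows the blank square in the channel, its front at row 178 and the nose tip at row 105, so about 14 mm remain. The upward force of 5 N means the fingers bear near the blank's top edge, so I'll back off, lower and push again.

```bash
python3 -m handwheel '[{"x":-0.004,"y":0,"z":0,"wx":0,"wy":0,"wz":0},{"x":-0.005,"y":-0.0015,"z":0.003,"wx":0,"wy":0,"wz":0},{"x":-0.005,"y":-0.0015,"z":0.006,"wx":0,"wy":0,"wz":0},{"x":-0.005,"y":-0.0015,"z":0.006,"wx":0,"wy":0,"wz":0},{"x":0,"y":-0.0015,"z":0.006,"wx":0,"wy":0,"wz":0},{"x":0.003,"y":-0.0015,"z":0.006,"wx":0,"wy":0,"wz":0},{"x":0.006,"y":-0.0015,"z":0.006,"wx":0,"wy":0,"wz":0},{"x":0.008,"y":-0.0015,"z":0.006,"wx":0,"wy":0,"wz":0}]'
python3 g2.py -100 60 5
```

```text
time: 15.27
position: [0.7305, -0.0479, 0.0038]
tool_rot: [-2.462, -1.951, 0.001]
ft_force: [-0.3, -2.5, -0.5]
grip_width: 0.004
grip_force: 1.0
tcp fixture mm -99.04107554243845 62.457700109564605
t 15.2667 pos [ 0.7305 -0.0479  0.0038] yaw 76.80278137865386 f [-0.2903 -2.5097 -0.5234] w 0.0043469042994417366
shift [ 0.0025  0.001  -0.0012] turn [-0.02    0.0141  0.1028]
```

```bash
for i in 1 2; do python3 -m handwheel '[{"x":0.0005,"y":0,"z":0,"wx":0,"wy":0,"wz":0},{"x":0.0005,"y":0,"z":0,"wx":0,"wy":0,"wz":0}]' | grep -E 'pos|ft'; done
```

```text
position: [0.7308, -0.0473, 0.0041]
ft_force: [-0.5, -0.7, -0.1]
position: [0.7309, -0.0473, 0.0042]
ft_force: [-0.7, 0.0, -0.6]
```

```bash
python3 -m handwheel '[{"x":0.0005,"y":0,"z":0,"wx":0,"wy":0,"wz":0},{"x":0.001,"y":0,"z":0,"wx":0,"wy":0,"wz":0},{"x":0.001,"y":0,"z":0,"wx":0,"wy":0,"wz":0}]' | grep -E 'pos|ft'; python3 -m handwheel '[{"x":0.0005,"y":0,"z":0,"wx":0,"wy":0,"wz":0},{"x":0.0005,"y":0,"z":0,"wx":0,"wy":0,"wz":0},{"x":0.0005,"y":0,"z":0,"wx":0,"wy":0,"wz":0}]' | grep -E 'pos|ft'
```

```text
position: [0.7308, -0.0474, 0.0043]
ft_force: [-1.5, -2.3, -0.3]
position: [0.731, -0.0468, 0.0043]
ft_force: [-0.9, -3.0, 1.0]
```

```bash
for i in 1 2; do python3 -m handwheel '[{"x":0.0005,"y":0,"z":0,"wx":0,"wy":0,"wz":0},{"x":0.0005,"y":0,"z":0,"wx":0,"wy":0,"wz":0},{"x":0.0005,"y":0,"z":0,"wx":0,"wy":0,"wz":0}]' | grep -E 'pos|ft'; done; python3 g2.py -100 60 4
python3 - <<'E'
from wr import *
d=wrist('w6')
cv2.imwrite('pics/w6c.png',cv2.resize(d['image'][0:300,250:400,::-1],None,fx=2,fy=2))
E
```

```text
position: [0.7312, -0.0462, 0.0043]
ft_force: [0.1, -4.5, 1.4]
position: [0.7312, -0.0461, 0.0043]
ft_force: [-1.1, -4.9, 0.9]
tcp fixture mm -99.33891107407682 60.52117236133839
t 16.6 pos [ 0.7312 -0.0461  0.0043] yaw 76.73158658010836 f [-1.0514 -4.9423  0.9211] w 0.008373102836374892
shift [0.0005 0.0007 0.0003] turn [0.0217 0.0582 0.0316]
```

View pics/w6c.png

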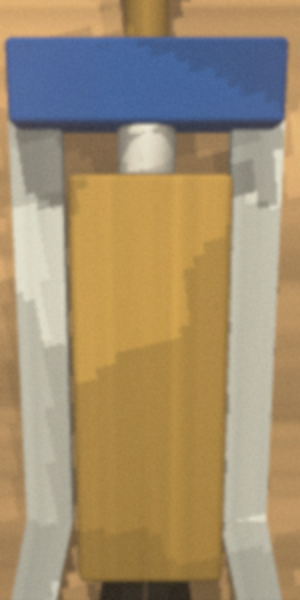

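The crop shows the blank's front (row 175) against the white nose (columns 120 to 175). Now I'll press a little more.

```bash
for i in 1 2 3; do python3 -m handwheel '[{"x":0.0003,"y":0,"z":0,"wx":0,"wy":0,"wz":0},{"x":0.0005,"y":0,"z":0,"wx":0,"wy":0,"wz":0},{"x":0.0005,"y":0,"z":0,"wx":0,"wy":0,"wz":0}]' | grep -E 'pos|ft'; done
```

```text
position: [0.7312, -0.0461, 0.0043]
ft_force: [-1.4, -6.3, 1.6]
position: [0.7312, -0.0459, 0.0043]
ft_force: [-1.8, -5.7, 1.2]
position: [0.7312, -0.0459, 0.0043]
ft_force: [-0.9, -6.6, 0.8]
```

```bash
for i in 1 2 3; do python3 -m handwheel '[{"x":0.0003,"y":0,"z":0,"wx":0,"wy":0,"wz":0},{"x":0.0005,"y":0,"z":0,"wx":0,"wy":0,"wz":0},{"x":0.0005,"y":0,"z":0,"wx":0,"wy":0,"wz":0}]' | grep -E 'pos|ft'; done;  python3 -m handwheel '[{"x":0,"y":0,"z":0,"wx":0,"wy":0,"wz":0},{"x":0,"y":0,"z":0,"wx":0,"wy":0,"wz":0},{"x":0,"y":0,"z":0,"wx":0,"wy":0,"wz":0},{"x":0,"y":0,"z":0,"wx":0,"wy":0,"wz":0}]'| grep -E 'pos|ft'; python3 g2.py -100 60 4
```

```text
position: [0.7313, -0.0458, 0.0043]
ft_force: [-1.9, -7.2, 1.1]
position: [0.7313, -0.0458, 0.0043]
ft_force: [-2.5, -8.0, 1.0]
position: [0.7313, -0.0458, 0.0043]
ft_force: [-2.4, -8.4, 1.9]
position: [0.7312, -0.0457, 0.0043]
ft_force: [-2.5, -7.8, 0.8]
tcp fixture mm -99.28738813361048 60.13914730185456
t 18.4833 pos [ 0.7312 -0.0457  0.0043] yaw 76.63877342187838 f [-2.5264 -7.8066  0.8221] w 0.0080888307428298
shift [0.0001 0.0007 0.0003] turn [ 0.0175  0.2298 -0.0612]
```

```bash
python3 -m handwheel '[{"x":-0.001,"y":0,"z":0,"wx":0,"wy":0,"wz":0},{"x":-0.003,"y":0,"z":0,"wx":0,"wy":0,"wz":0},{"x":-0.008,"y":0,"z":0,"wx":0,"wy":0,"wz":0},{"x":-0.015,"y":0,"z":-0.005,"wx":0,"wy":0,"wz":0},{"x":-0.015,"y":0,"z":-0.035,"wx":0,"wy":0,"wz":0},{"x":-0.015,"y":0,"z":-0.07,"wx":0,"wy":0,"wz":0},{"x":-0.015,"y":0,"z":-0.105,"wx":0,"wy":0,"wz":0},{"x":-0.015,"y":0,"z":-0.14,"wx":0,"wy":0,"wz":0},{"x":-0.015,"y":0,"z":-0.175,"wx":0,"wy":0,"wz":0},{"x":-0.015,"y":0,"z":-0.21,"wx":0,"wy":0,"wz":0}]'
python3 g2.py 60 -4 215
python3 - <<'E'
import numpy as np
h=12
for q in [0,.2,.4,.6,.7,.8,.87,.97,1.05]:
    a=np.radians(65)-q; d=np.array([np.cos(a),np.sin(a)]);n=np.array([-d[1],d[0]])
    C=np.array([58,73])+112*d+9*n; print(q,'tool fx',C[0]-h,'TCP z',C[1]-20)
E
```

```text
time: 19.32
position: [0.7285, -0.0554, 0.2163]
tool_rot: [-2.46, -1.952, -0.003]
ft_force: [0.0, 0.5, -0.8]
grip_width: 0.003
grip_force: 0.0
tcp fixture mm -98.89202524900136 70.16023982449762
t 19.3167 pos [ 0.7285 -0.0554  0.2163] yaw 76.85376820170977 f [ 0.0059  0.4962 -0.8425] w 0.0031963349740458374
shift [ 0.0748 -0.1586  0.0014] turn [ 0.0183 -0.1384  0.1537]
0 tool fx 85.17647523162849 TCP z 158.31003650377107
0.2 tool fx 105.31742849035196 TCP z 148.42768297141026
0.4 tool fx 123.09358306213514 TCP z 134.74092885844684
0.6 tool fx 137.79625976010064 TCP z 117.79542186031452
0.7 tool fx 143.80640916563155 TCP z 108.30738039470921
0.8 tool fx 148.83930926127988 TCP z 98.26672586638924
0.87 tool fx 151.7535395156889 TCP z 90.96299355824856
0.97 tool fx 155.01518766406625 TCP z 80.21559954453362
1.05 tool fx 156.84145138523047 TCP z 71.41664070387411
```

```bash
python3 -m handwheel '[{"x":0.012,"y":-0.026,"z":0,"wx":0,"wy":0,"wz":0},{"x":0.025,"y":-0.053,"z":0,"wx":0,"wy":0,"wz":0},{"x":0.037,"y":-0.08,"z":0,"wx":0,"wy":0,"wz":0},{"x":0.05,"y":-0.106,"z":0,"wx":0,"wy":0,"wz":0},{"x":0.062,"y":-0.132,"z":0,"wx":0,"wy":0,"wz":0},{"x":0.072,"y":-0.152,"z":0,"wx":0,"wy":0,"wz":0},{"x":0.075,"y":-0.159,"z":0.01,"wx":0,"wy":0,"wz":0},{"x":0.075,"y":-0.159,"z":0.03,"wx":0,"wy":0,"wz":0},{"x":0.075,"y":-0.159,"z":0.05,"wx":0,"wy":0,"wz":0},{"x":0.075,"y":-0.159,"z":0.057,"wx":0,"wy":0,"wz":0}]'
python3 -m handwheel '[{"x":0,"y":0,"z":0,"wx":0,"wy":0,"wz":0},{"x":0,"y":0,"z":0,"wx":0,"wy":0,"wz":0},{"x":0,"y":0,"z":0,"wx":0,"wy":0,"wz":0}]' | grep ft
python3 g2.py 85 -4 158
```

```text
time: 20.15
position: [0.5892, 0.0545, 0.1551]
tool_rot: [-2.458, -1.951, 0.001]
ft_force: [-0.8, 0.9, -1.0]
grip_width: 0.004
grip_force: 0.0
ft_force: [0.7, -0.0, 0.3]
tcp fixture mm 59.07573366360464 -3.095319410930389
t 20.4 pos [0.5918 0.0524 0.1583] yaw 76.74698599126724 f [ 0.6631 -0.0182  0.2679] w 0.004428659812369939
shift [ 0.001  -0.0259  0.0003] turn [ 0.0911 -0.0483  0.0469]
```

```bash
python3 -m handwheel '[{"x":0.001,"y":-0.006,"z":0,"wx":0,"wy":0,"wz":0},{"x":0.001,"y":-0.012,"z":0,"wx":0,"wy":0,"wz":0},{"x":0.001,"y":-0.018,"z":0,"wx":0,"wy":0,"wz":0},{"x":0.001,"y":-0.022,"z":0,"wx":0,"wy":0,"wz":0}]'|grep -E 'pos|ft'; python3 -m handwheel '[{"x":0,"y":-0.002,"z":0,"wx":0,"wy":0,"wz":0},{"x":0,"y":-0.004,"z":0,"wx":0,"wy":0,"wz":0}]'|grep -E 'pos|ft';python3 -m handwheel '[{"x":0,"y":-0.002,"z":0,"wx":0,"wy":0,"wz":0},{"x":0,"y":-0.004,"z":0,"wx":0,"wy":0,"wz":0}]'|grep -E 'pos|ft';  python3 g2.py 105 -4 148
```

```text
position: [0.5689, 0.0589, 0.1573]
ft_force: [-0.2, -0.3, 0.1]
position: [0.5655, 0.06, 0.1572]
ft_force: [-0.2, -0.4, -0.6]
position: [0.5622, 0.0605, 0.1572]
ft_force: [2.7, -0.2, 0.0]
tcp fixture mm 89.75174891871832 -4.098052830014224
t 21.0667 pos [0.5622 0.0605 0.1572] yaw 76.77346047325547 f [ 2.7142 -0.1855  0.0161] w 0.002010555694667327
shift [-0.0001 -0.0153  0.0092] turn [ 0.0579 -0.0119  0.0735]
```

```bash
python3 -m handwheel '[{"x":0,"y":-0.005,"z":0.0015,"wx":0,"wy":0,"wz":0},{"x":0,"y":-0.01,"z":0.0035,"wx":0,"wy":0,"wz":0},{"x":0,"y":-0.015,"z":0.006,"wx":0,"wy":0,"wz":0},{"x":0,"y":-0.0195,"z":0.009,"wx":0,"wy":0,"wz":0},{"x":0,"y":-0.0245,"z":0.012,"wx":0,"wy":0,"wz":0},{"x":0,"y":-0.029,"z":0.0155,"wx":0,"wy":0,"wz":0},{"x":0,"y":-0.0335,"z":0.019,"wx":0,"wy":0,"wz":0},{"x":0,"y":-0.0375,"z":0.0225,"wx":0,"wy":0,"wz":0}]'|grep -E 'pos|ft'; python3 g2.py 135 -4 127
```

```text
position: [0.5247, 0.0692, 0.1341]
ft_force: [1.2, -0.1, 0.1]
tcp fixture mm 128.17845656147938 -3.8871106729309313
t 21.7333 pos [0.5247 0.0692 0.1341] yaw 76.77573895954191 f [ 1.1851 -0.0942  0.1379] w 0.005845775924920995
shift [ 0.0001 -0.0068  0.0071] turn [-0.0271 -0.0043  0.0757]
```

```bash
python3 -m handwheel '[{"x":0,"y":-0.0035,"z":0.0035,"wx":0,"wy":0,"wz":0},{"x":0,"y":-0.007,"z":0.0075,"wx":0,"wy":0,"wz":0},{"x":0,"y":-0.0105,"z":0.012,"wx":0,"wy":0,"wz":0},{"x":0,"y":-0.0137,"z":0.0163,"wx":0,"wy":0,"wz":0},{"x":0,"y":-0.0167,"z":0.021,"wx":0,"wy":0,"wz":0},{"x":0,"y":-0.0195,"z":0.0258,"wx":0,"wy":0,"wz":0}]'|grep -E 'pos|ft'; python3 g2.py 152.8 -4 98.3
python3 - <<'E'
from wr import *
q=np.load('fix.npz');O,X,Y=q['O'],q['Xf'],q['Yf']
for n in ['scene','top']:
    d=ctrl.get_image(n);m=cv2.inRange(cv2.cvtColor(d['image'],cv2.COLOR_RGB2HSV),(0,200,120),(6,255,255))|cv2.inRange(cv2.cvtColor(d['image'],cv2.COLOR_RGB2HSV),(174,200,120),(180,255,255))
    for c in comps(m,8):
        M=cv2.moments(c);uv=(M['m10']/M['m00'],M['m01']/M['m00'])
        # intersect ray with plane fixture y=-4mm
        a=ray(d,uv,.0);b=ray(d,uv,.2);fa,fb=(a[:2]-O)@Y,(b[:2]-O)@Y;t=(-.004-fa)/(fb-fa);p=a+t*(b-a);fx=(p[:2]-O)@X
        print(n,cv2.contourArea(c),uv,'fx,z',fx*1e3,p[2]*1e3,'elev',np.degrees(np.arctan2(p[2]-.073,fx-.058)))
E
```

```text
position: [0.5059, 0.0737, 0.1082]
ft_force: [-1.0, 0.0, 2.3]
tcp fixture mm 147.50268578624843 -3.953867902846961
t 22.2333 pos [0.5059 0.0737 0.1082] yaw 76.77218335719708 f [-1.006   0.0244  2.3192] w 0.004849560210725375
shift [ 0.0001 -0.0053  0.0099] turn [-0.0265 -0.0051  0.0722]
scene 80.5 (325.3167701863354, 223.02070393374737) fx,z 144.8151254115882 109.40638780707403 elev 22.751001539637553
```

```bash
python3 -m handwheel '[{"x":0,"y":-0.003,"z":0.005,"wx":0,"wy":0,"wz":0},{"x":0,"y":-0.005,"z":0.0095,"wx":0,"wy":0,"wz":0},{"x":0,"y":-0.0065,"z":0.0135,"wx":0,"wy":0,"wz":0},{"x":0,"y":-0.0083,"z":0.0172,"wx":0,"wy":0,"wz":0}]'|grep -E 'pos|ft'; python3 g2.py 159 -4 80.2
```

```text
position: [0.4992, 0.0754, 0.0922]
ft_force: [-1.2, -0.3, 10.3]
tcp fixture mm 154.4229318976545 -4.083889771130971
t 22.6667 pos [0.4992 0.0754 0.0922] yaw 76.76539894624162 f [-1.2169 -0.3105 10.3279] w 0.008246824562894158
shift [-0.0001 -0.0046  0.012 ] turn [ 0.0795 -0.0355  0.0654]
```

Force is 10 N near the peak, as expected. I'll carry on over the dead point.

```bash
python3 -m handwheel '[{"x":0,"y":-0.001,"z":0.004,"wx":0,"wy":0,"wz":0},{"x":0,"y":-0.002,"z":0.0075,"wx":0,"wy":0,"wz":0},{"x":0,"y":-0.003,"z":0.011,"wx":0,"wy":0,"wz":0},{"x":0,"y":-0.0035,"z":0.0135,"wx":0,"wy":0,"wz":0}]'|grep -E 'pos|ft';python3 -m handwheel '[{"x":0,"y":-0.0005,"z":0.002,"wx":0,"wy":0,"wz":0},{"x":0,"y":-0.001,"z":0.004,"wx":0,"wy":0,"wz":0},{"x":0,"y":-0.001,"z":0.004,"wx":0,"wy":0,"wz":0}]'|grep -E 'pos|ft'; python3 g2.py 160.8 -4 71.4
```

```text
position: [0.4946, 0.0764, 0.0778]
ft_force: [-0.1, -0.3, 1.2]
position: [0.4934, 0.0762, 0.0734]
ft_force: [0.3, -0.6, 0.1]
tcp fixture mm 160.2882703851463 -3.5382298611794494
t 23.25 pos [0.4934 0.0762 0.0734] yaw 76.76050265437533 f [ 0.2654 -0.6105  0.0762] w 0.002868817426408455
shift [ 0.0005 -0.0005  0.002 ] turn [-0.0402  0.0394  0.0605]
```

```bash
python3 -m handwheel '[{"x":0,"y":0,"z":0.001,"wx":0,"wy":0,"wz":0},{"x":0,"y":0,"z":0.002,"wx":0,"wy":0,"wz":0},{"x":0,"y":0,"z":0.003,"wx":0,"wy":0,"wz":0},{"x":0,"y":0,"z":0.003,"wx":0,"wy":0,"wz":0}]'|grep -E 'pos|ft'
python3 -m handwheel '[{"x":0,"y":0,"z":-0.01,"wx":0,"wy":0,"wz":0},{"x":0,"y":0,"z":-0.04,"wx":0,"wy":0,"wz":0},{"x":0,"y":0,"z":-0.08,"wx":0,"wy":0,"wz":0},{"x":0,"y":0,"z":-0.12,"wx":0,"wy":0,"wz":0},{"x":0,"y":0,"z":-0.12,"wx":0,"wy":0,"wz":0},{"x":0,"y":0,"z":-0.12,"wx":0,"wy":0,"wz":0}]'|grep -E 'pos|ft'
python3 - <<'E'
from wr import *
q=np.load('fix.npz');O,X,Y=q['O'],q['Xf'],q['Yf']
d=ctrl.get_image('scene');hsv=cv2.cvtColor(d['image'],cv2.COLOR_RGB2HSV);m=cv2.inRange(hsv,(0,200,120),(6,255,255))|cv2.inRange(hsv,(174,200,120),(180,255,255))
for c in comps(m,8):
    M=cv2.moments(c);uv=(M['m10']/M['m00'],M['m01']/M['m00'])
    a=ray(d,uv,.0);b=ray(d,uv,.2);fa,fb=(a[:2]-O)@Y,(b[:2]-O)@Y;t=(-.004-fa)/(fb-fa);p=a+t*(b-a);fx=(p[:2]-O)@X
    print(cv2.contourArea(c),uv,fx*1e3,p[2]*1e3,'q',np.radians(65)-np.arctan2(p[2]-.073,fx-.058))
# blank: brass mask contour inside the channel zone, at top height 38 mm
c0=O-.1*X+.02*Y
for n in ['scene','top']:
    d=ctrl.get_image(n);hsv=cv2.cvtColor(d['image'],cv2.COLOR_RGB2HSV)
    m=cv2.inRange(hsv,(18,145,100),(30,255,255))
    for c in comps(m,15):
        r=rect(d,c,.038); 
        if np.linalg.norm(np.array(r[0])/1e3-c0)<.06:
            k=np.array(r[0])/1e3-O; print(n,cv2.contourArea(c),'blank fx,fy',k@X*1e3,k@Y*1e3,r[1],r[2])
E
```

```text
position: [0.4939, 0.0764, 0.0709]
ft_force: [0.9, -0.7, 0.8]
position: [0.4957, 0.0772, 0.1933]
ft_force: [0.0, 0.5, 0.2]
77.0 (319.5800865800866, 225.97835497835496) 170.4150059040417 76.22241106648958 q 1.1058065507018926
scene 292.0 blank fx,fy -105.52451401174608 14.893431363980824 (84.55894470214844, 31.253437042236328) 76.96295166015625
top 146.5 blank fx,fy -94.81082807325768 27.22789539631019 (45.372772216796875, 26.781007766723633) 76.30135345458984
top 40.5 blank fx,fy -94.19075162947975 -22.56135929505202 (15.650334358215332, 24.52601432800293) 86.16629791259766
```

```bash
python3 -c "
from bench import ctrl
print(ctrl.close_job())"
```

```text
the job is handed in; nothing more can be done
None
```

The blank is in the channel against the nose, where I pressed it with about 8 N at the wrist (roughly 5 N on the nose after friction). The handle is past its dead point and closed by the camera check. The job is handed in at about 24 s; the hand-in gave no verdict, and the final nose contact and pad force were not measured directly.

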